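Open the spring-lid punch case

TASK

Open the punch case: with one fingertip on each, press its two red catch buttons together and hold them both down until the lid springs up, then let go and draw the hand up clear, so that the lid swings wide open and both buttons come back up. Do not lift the case or shove it about, and leave the hammer, the steel tumbler, the phone on its stand and the small relief plate alone.

Things in the scene. Friction and masses are not known exactly. Their poses are not given: they have to be found in the camera images.
- punch_case: Black case standing loose on the bench, 206 mm front to back (x), 230 mm wide (y), about 2.5 kg. Origin: centre of its underside, on the bench; -x is its front, +y its left seen from the front, z up. Its front 46 mm is a flat latch rail, top 52 mm high, carrying the red buttons; behind lies the silver lid: front edge 26 mm behind the button centres, top 71 mm high.
- left_button_top (a point): Centre of the top face of the left (+y side) red catch button. Cap 20 mm (case x) x 26 mm (case y), standing 10 mm proud of the latch rail, top 62 mm above the bench when up. The two buttons are 64 mm apart, centre to centre, along the case's y axis.
- right_button_top (a point): Centre of the top face of the right (-y side) red catch button; same size as the left one.
- left_button (a joint): Travel of the left button in m: 0 up, 0.007 fully down. Moves straight down against a spring (1.5 N at first, 5 N fully down) and comes back by itself. Past about 0.005 its bolt is free of the lid; one button alone does not free the lid, the other bolt still holds it.
- right_button (a joint): Travel of the right button in m, as the left one.
- lid (a joint): Lid angle in rad: 0 shut, 1.35 open; hinge along the rear edge, 154 mm behind the lid's front edge. With both bolts free at once a spring lifts it in about 1.5 s, its front edge rising and swinging back from the buttons. It may rest lightly against a hand still over the buttons (from about 0.2 rad) and swings on when the hand goes straight up by 150 mm.
- hammer: Bystander: chasing hammer with wooden handle lying on the bench, 240 mm long along its x; origin under its middle on the bench.
- tumbler: Bystander: steel tumbler, 72 mm across, 115 mm high; origin at the centre of its underside.
- phone_stand: Bystander: yellow phone leaning on a red stand, foot 75 x 80 mm, 170 mm high; origin at the centre of its underside.
- relief_plate: Bystander: small embossed aluminium plate lying flat, 150 x 120 x about 18 mm; origin at the centre of its underside.

How it is judged:
On the way:
1. both buttons are held down together while the lid springs up (value of joint each of left_button, right_button above 0.0035 m and value of joint lid above 0.1 rad), for 0.1 s.
At the end, for the whole second after the job is handed in: The lid stands open (beyond 1.2 rad), both buttons are back up (within 1.5 mm), and the case stands level, at rest, within 20 mm of where it was (value of joint lid above 1.2 rad and value of joint each of left_button, right_button below 0.0015 m and distance of punch_case from where it was at the start of the episode below 0.02 m and angle between punch_case's own z axis and vertical below 0.03 rad and linear speed of punch_case below 0.02 m/s); the robot touches nothing.
It fails at once if the case is lifted or tipped (underside centre more than 12 mm up, or 0.12 rad) (height (world z) of punch_case above 0.012 m or angle between punch_case's own z axis and vertical above 0.12 rad).
It fails at once if the case is shoved more than 25 mm (distance of punch_case from where it was at the start of the episode above 0.025 m).
It fails at once if a bystander is moved or lifted more than 15 mm (distance of any of hammer, tumbler, phone_stand, relief_plate from where it was at the start of the episode above 0.015 m).
It also fails if it takes over 32 s, if anything falls off the work surface, if the arm or the gripper's body presses on something with over 40 N, if the wrist force passes 120 N, or if a joint passes its speed limit or range.

ROBOT

A 7-joint arm with a two-finger parallel gripper is mounted at the origin on the work surface. World frame = base frame: x ahead of the robot, y to its left, z up, the work surface at z = 0. Lengths are in m, angles in rad, forces in N, time in s.
With the tool pointing down it reaches from about 0.425 to 0.875 m from the base axis. Payload 4.7 kg.
Tool frame: the origin (TCP) lies where the fingers leave the gripper's body, on its centre line; the fingertips stand 70 mm ahead of it and the grasp point (between the pads) lies 51 mm ahead of it; z points along the fingers, y is the line along which they close (so a half turn about z gives the same grasp; the last joint's range is limited). The gripper opens to 87 mm and grips with 3 to 60 N. Pads are 19 mm wide; open, the fingers measure 117 mm over their backs; the gripper's body (75 mm by 190 mm) begins 51 mm behind the grasp point.
Start: joints at [-1.15, 0.321, -0.07, 1.45, 0.023, 1.371, -0.057], TCP at [0.257, 0.597, 0.292] pointing down, gripper open.
Joint ranges: [-2.86, 2.86], [-0.3, 2.09], [-1.38, 1.24], [0.06, 2.45], [-1.56, 4.7], [0.09, 2.05], [-2.69, 2.69]. Speed limits (rad/s): [2.57, 2.57, 3.14, 3.14, 3.14, 3.14, 3.14].

INTERFACE

Orientations are given as a rotation vector (axis times angle).
In Python, from bench import ctrl gives the robot as it stands.
- The arm moves only by the tool play_rows, never from a script. Its argument "increments" is a list that holds one entry, the list of rows, each a list of 7 numbers: the shift along the tool's x, y, z as a fraction of full scale, then the turn, a rotation vector about the tool's x, y, z as a fraction of full scale, then the gripper command: -1 is shut, 1 is fully open, values between are in proportion. A call has 1 to 8 rows; each row is the pose to reach, as a shift and turn from the pose commanded when the call began, along the tool's axes at that moment; what a row does not reach only later rows make up. Full scale, the value 1, is 0.1 m for a shift and 90 degrees for a turn. A row lasts 1/10 s, in which the tool goes at most 50 mm and 8.59 degrees, less where a joint would pass 70% of its speed; a pose out of reach is approached as far as the arm can. A call with a number of a shift or a turn outside -1 to 1 is refused whole. A call with a gripper value outside its range is refused whole. The fingers move at their own pace and stop on an object; "squeeze" is the grip in N (left out, the last holds). Time passes only in rows, so rows that repeat a pose let the fingers close. It gives the time, the measured TCP pose, the force, the opening and the grip force at its end, in the units of the state.
- ctrl.get_state(): the state, without advancing time (a new reading comes with each control period).
- ctrl.get_image(name): name is "scene" or "top"; returns the picture (400x640x3 uint8, red, green, blue); there is no depth.
- ctrl.get_calibration(name): a dict with "vertical_fov" (degrees; the focal length in pixels is half the picture's height over the tangent of half this angle, whatever the lens; pixels are square), "cx", "cy" (the principal point, pixels), "dist_coeffs" ([k1, k2, p1, p2, k3] as OpenCV has them; the pictures are not rectified), "R" (3x3) and "t" (3): a world point X has camera coordinates R X + t. Camera axes: x right, y down, z forward; pixel columns grow to the right and rows downward; lengths in m; the calibration is good to about 2 mm. A picture is of the moment at which its call begins. get_calibration takes no time and is no camera call.
- ctrl.close_job(): hands the job in; it is judged then, once.
The state is a dict: "time": time; "joint_positions": joint angles; "qd": joint speeds; "joint_torque": joint torques, N m; "position": TCP position; "tool_rot": TCP orientation; "ft_force": force on the tool from outside, world axes, zero at the start; "torque": the same for the moment, N m; "grip_width": opening from 0.0 (shut) to 1.0 (fully open); "grip_force": force on a finger pad.
Only numpy, scipy, OpenCV 4.12 (cv2) and the standard library are available. Lean on these libraries where they do the work, as an engineer would, in place of code of your own. Each camera call takes 0.05 s, during which the arm holds its last target. There are 200 camera calls.

## Working session

There is one attempt and no reset: what is moved stays moved. The work goes in short steps, Python scripts to look and compute and a tool call to move; the robot and the scene stay as the last step left them, time stands still between calls to the robot, and variables do not carry over. Pictures are saved under pics/ and viewed, at most 10 in all, crops included, and the job is handed in when it is done.

Besides the shell and the picture viewer there is one more tool, called after "Emit:" in YAML: its name, and indented under it one key for each argument. play_rows: Moves the arm, as the interface text tells. Shift numbers are shares of 0.1 m and turn numbers shares of 90 degrees, none past 1 either way. Its arguments: {"type":"object","properties":{"increments":{"type":"array"},"squeeze":{"type":"number"}},"required":["increments"]}

```bash
mkdir -p pics; python3 - <<'E'
from bench import ctrl
import cv2,numpy as np
for n in("scene","top"):
    im=ctrl.get_image(n); cv2.imwrite(f"pics/{n}0.png",im[:,:,::-1]); c=ctrl.get_calibration(n); print(n,c)
print(ctrl.get_state())
E
```

```text
scene {'vertical_fov': 49.19421179243274, 'cx': 318.5315893014575, 'cy': 200.83384098578824, 'dist_coeffs': array([0.02337194, 0.        , 0.        , 0.        , 0.        ]), 'R': array([[ 0.15225267,  0.98814358,  0.01978376],
       [ 0.6490659 , -0.08487211, -0.75598293],
       [-0.74534058,  0.12794139, -0.6542923 ]]), 't': array([-0.11999601, -0.28675697,  1.63630741])}
top {'vertical_fov': 57.418867674382945, 'cx': 317.7925513519103, 'cy': 198.78790049349323, 'dist_coeffs': array([-0.0193478,  0.       ,  0.       ,  0.       ,  0.       ]), 'R': array([[ 0.00642417, -0.99962172, -0.0267424 ],
       [-0.98179681, -0.0012285 , -0.1899303 ],
       [ 0.1898256 ,  0.02747574, -0.9814333 ]]), 't': array([0.06085717, 0.56277056, 0.84664858])}
{'time': 0.1, 'joint_positions': array([-1.14990649,  0.32173509, -0.07010054,  1.45152583,  0.02259153,
        1.37083908, -0.05689728]), 'qd': array([-0.0001071 ,  0.00057424, -0.00049354, -0.00329176,  0.00023469,
       -0.00152946,  0.00032463]), 'joint_torque': array([ 2.68180656e-04, -4.92569125e+01, -4.05537849e-01, -3.13399637e+01,
       -6.39991555e-02,  3.94773670e-02,  1.12851985e-04]), 'position': array([0.25705938, 0.59659781, 0.29129352]), 'tool_rot': array([-6.34466455e-01, -3.07658377e+00,  2.66909269e-03]), 'ft_force': array([-0.36648878, -0.37977235, -1.0990511 ]), 'torque': array([0.00842431, 0.03478245, 0.03633044]), 'grip_force': 0.0, 'grip_width': 1.0018855287000896}
```

View pics/top0.png

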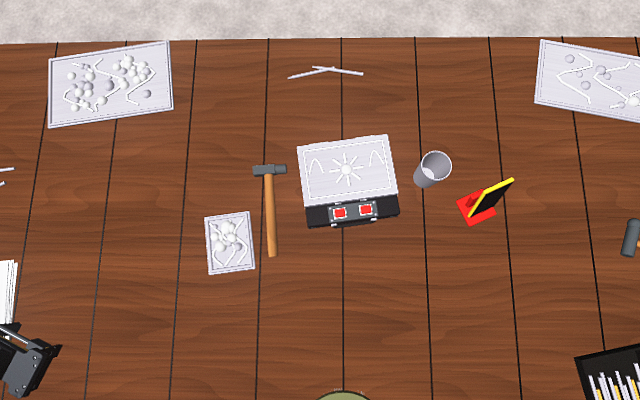

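View pics/scene0.png

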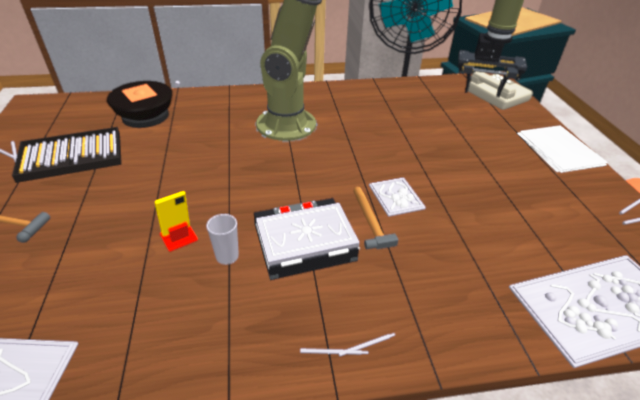

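Top view: the case is in the middle, with its red buttons at about (340,213) and (366,210). The hammer is to its left and the tumbler to its right. The scene view shows the same buttons from behind the case at about (285,209) and (308,206).

```bash
cat > h.py <<'E'
from bench import ctrl
import cv2,numpy as np
from scipy.spatial.transform import Rotation as Ro
def ray(n,uv):
    c=ctrl.get_calibration(n); f=200/np.tan(np.radians(c["vertical_fov"]/2))
    K=np.array([[f,0,c["cx"]],[0,f,c["cy"]],[0,0,1]])
    p=cv2.undistortPoints(np.array(uv,float).reshape(-1,1,2),K,c["dist_coeffs"])[:,0]
    return -c["R"].T@c["t"],np.c_[p,np.ones(len(p))]@c["R"]
def plane(n,uv,z):
    o,d=ray(n,uv); return o+d*((z-o[2])/d[:,2])[:,None]
def red(n,box,im=None):
    im=ctrl.get_image(n) if im is None else im
    x0,y0,x1,y1=box; h=cv2.cvtColor(im,cv2.COLOR_RGB2HSV)[y0:y1,x0:x1]
    m=(((h[...,0]<8)|(h[...,0]>172))&(h[...,1]>150)&(h[...,2]>80)).astype(np.uint8)
    k,l,s,c=cv2.connectedComponentsWithStats(m)
    r=[(c[i]+[x0,y0],s[i][2:],[cv2.minAreaRect((np.argwhere(l==i)[:,::-1]+[x0,y0]).astype(np.float32))]) for i in range(1,k) if s[i][4]>20]
    return sorted(r,key=lambda a:a[0][0])
E
python3 - <<'E'
from h import *
np.set_printoptions(precision=4,suppress=True)
for n,b in(("top",(310,190,400,235)),("scene",(260,195,330,220))):
    im=cv2.imread(f"pics/{n}0.png")[:,:,::-1].copy()
    r=red(n,b,im); print(n,ray(n,[[320,200]])[0])
    for q in r: print(q)
    P=plane(n,[q[0] for q in r],.062); print(P,np.linalg.norm(P[0]-P[1]))
    x0,y0,x1,y1=b
    cv2.imwrite(f"pics/{n}crop.png",cv2.resize(im[y0-20:y1+20,x0-20:x1+20][:,:,::-1],None,fx=5,fy=5,interpolation=cv2.INTER_NEAREST))
# case silver lid corners in top, plane z=.071
P=plane("top",[[297,146],[388,135],[398,192],[303,206]],.071);print(P)
E
```

```text
top [0.3914 0.0383 0.9394]
(array([339.5634, 212.6479]), array([10,  8, 71], dtype=int32), [((339.5, 212.5), (7.0, 9.0), 90.0)])
(array([365.4028, 209.0139]), array([10,  9, 72], dtype=int32), [((365.5077209472656, 209.0615692138672), (7.194014549255371, 9.674708366394043), 82.87498474121094)])
[[ 0.5269  0.0098  0.062 ]
 [ 0.536  -0.0529  0.062 ]] 0.06335102826661321
scene [ 1.424  -0.1151  0.8562]
(array([284.125 , 208.4107]), array([ 9,  8, 56], dtype=int32), [((284.0961608886719, 208.48077392578125), (6.471832275390625, 8.236878395080566), 78.69007110595703)])
(array([306.84, 204.2 ]), array([ 9,  7, 50], dtype=int32), [((307.0, 204.0), (6.0, 8.0), 90.0)])
[[ 0.5382 -0.0573  0.062 ]
 [ 0.5291  0.0061  0.062 ]] 0.06411480626897768
[[ 0.6936  0.1154  0.071 ]
 [ 0.7219 -0.1118  0.071 ]
 [ 0.5764 -0.1315  0.071 ]
 [ 0.5416  0.0982  0.071 ]]
```

View pics/topcrop.png

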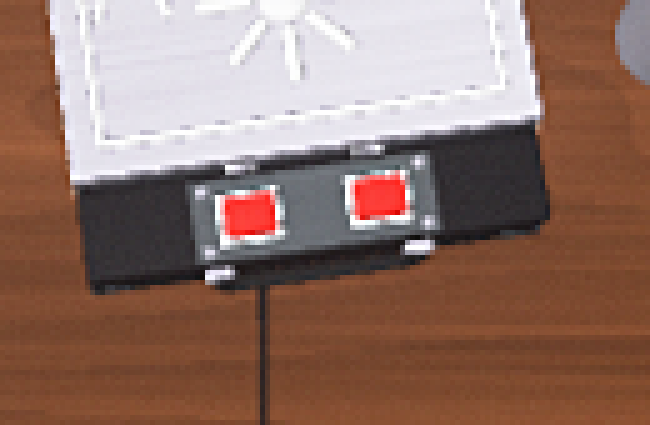

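Emit:
play_rows:
  increments:
    - [[-1, -0.93, 0, 0, 0, -0.349, 0.126], [-1, -0.93, 0, 0, 0, -0.349, 0.126], [-1, -0.93, 0, 0, 0, -0.349, 0.126], [-1, -0.93, 0, 0, 0, -0.349, 0.126]]

```text
time: 0.5
position: [0.3165, 0.4664, 0.2921]
tool_rot: [-0.216, 3.132, -0.005]
ft_force: [-0.4, 0.2, 0.2]
grip_width: 0.72
grip_force: 0.0
```

```bash
cat > rem.py <<'E'
from h import *
import sys
T=np.array([float(v) for v in sys.argv[1:4]]); s=ctrl.get_state(); R=Ro.from_rotvec(s["tool_rot"]); c=np.radians(8.2)
G=np.array([[-np.cos(c),-np.sin(c),0],[-np.sin(c),np.cos(c),0],[0,0,-1]]).T
print(s["time"],s["position"].round(4),"shift",(R.inv().apply(T-s["position"])*10).round(3),"turn",((R.inv()*Ro.from_matrix(G)).as_rotvec()/(np.pi/2)).round(4),s["grip_width"],s["ft_force"].round(2))
E
python3 rem.py .5325 -.0235 .25
```

```text
0.5 [0.3165 0.4664 0.2921] shift [-1.466 -5.148  0.441] turn [-0.0022  0.0009 -0.0033] 0.7201590877073651 [-0.43  0.24  0.17]
```

Emit:
play_rows:
  increments:
    - [[-0.29, -0.95, 0, 0, 0, 0, 0.126], [-0.29, -0.95, 0, 0, 0, 0, 0.126]]

```text
time: 0.7
position: [0.354, 0.3813, 0.2917]
tool_rot: [0.227, -3.133, 0.001]
ft_force: [1.8, -0.7, -0.1]
grip_width: 0.588
grip_force: 0.0
```

Emit:
play_rows:
  increments:
    - [[-0.29, -0.95, 0, 0, 0, 0, 0.126], [-0.29, -0.95, 0, 0, 0, 0, 0.126], [-0.29, -0.95, 0, 0, 0, 0, 0.126]]

```text
time: 1.0
position: [0.4001, 0.2847, 0.2922]
tool_rot: [-0.204, 3.134, -0.005]
ft_force: [0.1, 1.3, -0.3]
grip_width: 0.565
grip_force: 0.0
```

Emit:
play_rows:
  increments:
    - [[-0.29, -0.95, 0, 0, 0, 0, 0.126], [-0.29, -0.95, 0, 0, 0, 0, 0.126], [-0.29, -0.95, 0, 0, 0, 0, 0.126]]

```text
time: 1.3
position: [0.4413, 0.1953, 0.2922]
tool_rot: [-0.205, 3.134, -0.004]
ft_force: [-0.4, -0.2, 0.1]
grip_width: 0.564
grip_force: 0.0
```

Emit:
play_rows:
  increments:
    - [[-0.29, -0.95, 0, 0, 0, 0, 0.126], [-0.29, -0.95, 0, 0, 0, 0, 0.126], [-0.29, -0.95, 0, 0, 0, 0, 0.126], [-0.29, -0.95, 0, 0, 0, 0, 0.126]]

```text
time: 1.7
position: [0.4807, 0.1118, 0.292]
tool_rot: [0.218, -3.133, -0.001]
ft_force: [-0.6, 1.6, -0.8]
grip_width: 0.562
grip_force: 0.0
```

```bash
python3 rem.py .5325 -.0235 .18
```

```text
1.7 [0.4807 0.1118 0.292 ] shift [-0.327 -1.413  1.119] turn [ 0.0004 -0.0004 -0.0028] 0.5621725292009155 [-0.56  1.58 -0.76]
```

Emit:
play_rows:
  increments:
    - [[-0.2, -0.8, 0.3, 0, 0, 0, 0.126], [-0.2, -0.8, 0.3, 0, 0, 0, 0.126], [-0.2, -0.8, 0.3, 0, 0, 0, 0.126], [-0.2, -0.8, 0.3, 0, 0, 0, 0.126]]

```text
time: 2.1
position: [0.5113, 0.0373, 0.2617]
tool_rot: [0.223, -3.132, -0.001]
ft_force: [0.0, -0.0, -0.1]
grip_width: 0.562
grip_force: 0.0
```

Emit:
play_rows:
  increments:
    - [[-0.12, -0.6, 0.7, 0, 0, 0, 0.126], [-0.12, -0.6, 0.7, 0, 0, 0, 0.126], [-0.12, -0.6, 0.7, 0, 0, 0, 0.126], [-0.12, -0.6, 0.7, 0, 0, 0, 0.126], [-0.12, -0.6, 0.7, 0, 0, 0, 0.126], [-0.12, -0.6, 0.7, 0, 0, 0, 0.126]]

```text
time: 2.7
position: [0.5328, -0.0198, 0.1937]
tool_rot: [-0.227, 3.131, 0.002]
ft_force: [-0.1, -0.4, 0.1]
grip_width: 0.565
grip_force: 0.0
```

```bash
python3 rem.py .5325 -.0235 .18; python3 - <<'E'
from h import *
a=ctrl.get_image("scene"); b=ctrl.get_image("top")
A=cv2.resize(a[130:230,230:363],(800,600),interpolation=cv2.INTER_CUBIC); B=cv2.resize(b[110:245,260:440],(800,600),interpolation=cv2.INTER_CUBIC)
cv2.imwrite("pics/s1.png",A[:,:,::-1]);cv2.imwrite("pics/t1.png",B[:,:,::-1])
E
```

```text
2.7 [ 0.5328 -0.0198  0.1937] shift [ 0.008 -0.037  0.137] turn [0.0006 0.0017 0.0009] 0.5649781084207915 [-0.1  -0.36  0.15]
```

View pics/s1.png

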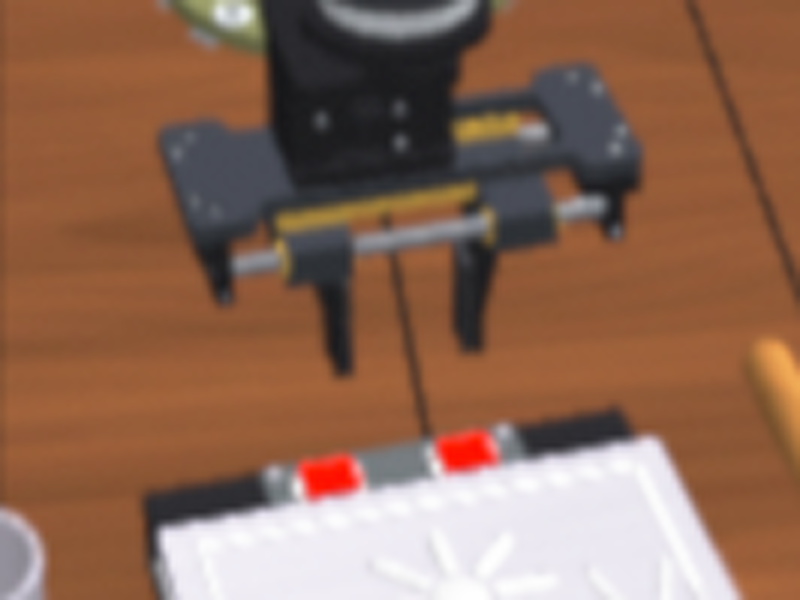

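View pics/t1.png

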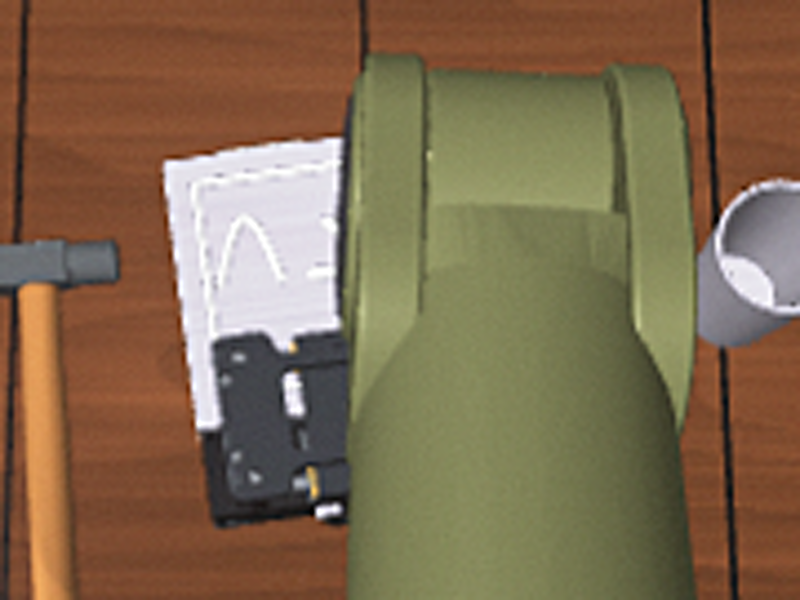

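Scene crop: the fingertips are at about (342,372) and (468,348), above and in line with the red caps at (330,478) and (466,451). Top crop: the arm hides the caps.

```bash
python3 - <<'E'
from h import *
f=lambda x,y:(230+(x+.5)*133/800-.5,130+(y+.5)/6-.5)
p=ctrl.get_state()["position"]
t=plane("scene",[f(342,370),f(468,347)],p[2]-.07)
b=plane("scene",[f(330,478),f(466,451)],.062)
print(t.round(4),t.mean(0),p,np.linalg.norm(t[0]-t[1])); print(b.round(4),b.mean(0))
E
python3 rem.py .5325 -.0245 .18
```

```text
[[ 0.5403 -0.0495  0.1234]
 [ 0.5315  0.0071  0.1234]] [ 0.53590123 -0.02118848  0.12337153] [ 0.53256714 -0.02059039  0.19337153] 0.05728762420726311
[[ 0.5417 -0.0568  0.062 ]
 [ 0.5314  0.0064  0.062 ]] [ 0.53658395 -0.02519874  0.062     ]
2.8 [ 0.5326 -0.0206  0.1934] shift [ 0.007 -0.039  0.134] turn [0.0004 0.0014 0.0002] 0.5663546844047506 [-0.13 -0.69  0.24]
```

Emit:
play_rows:
  increments:
    - [[0, -0.04, 0.3, 0, 0, 0, 0.2], [0, -0.04, 0.53, 0, 0, 0, 0.2], [0, -0.04, 0.53, 0, 0, 0, 0.2], [0, -0.04, 0.53, 0, 0, 0, 0.2], [0, -0.04, 0.53, 0, 0, 0, 0.2], [0, -0.04, 0.53, 0, 0, 0, 0.2]]

```text
time: 3.4
position: [0.5336, -0.0257, 0.1408]
tool_rot: [-0.222, 3.131, 0.001]
ft_force: [-0.3, 0.0, 0.1]
grip_width: 0.6
grip_force: 0.0
```

```bash
python3 - <<'E'
from h import *
a=ctrl.get_image("scene")
A=cv2.resize(a[160:235,260:360],(800,600),interpolation=cv2.INTER_CUBIC)
cv2.imwrite("pics/s2.png",A[:,:,::-1])
E
python3 rem.py .533 -.0245 .132
```

```text
3.45 [ 0.5334 -0.0258  0.1405] shift [0.003 0.013 0.085] turn [ 0.0001  0.0015 -0.001 ] 0.6021711422243833 [-0.04 -0.16  0.95]
```

View pics/s2.png

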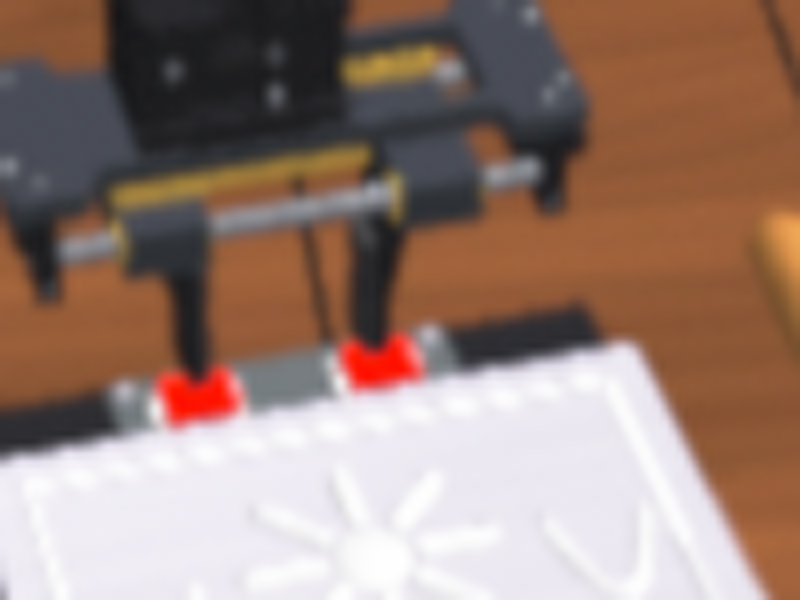

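The picture shows the fingertips at about (195,375) and (372,345), right over the two red caps at (198,395) and (380,362). Now I'll press.

Emit:
play_rows:
  increments:
    - [[0, 0.01, 0.06, 0, 0, 0, 0.2], [0, 0.01, 0.1, 0, 0, 0, 0.2], [0, 0.01, 0.12, 0, 0, 0, 0.2], [0, 0.01, 0.14, 0, 0, 0, 0.2], [0, 0.01, 0.15, 0, 0, 0, 0.2], [0, 0.01, 0.15, 0, 0, 0, 0.2]]

```text
time: 4.05
position: [0.5331, -0.0247, 0.1253]
tool_rot: [-0.222, 3.133, 0.001]
ft_force: [-1.4, 1.8, 9.8]
grip_width: 0.599
grip_force: 4.7
```

Emit:
play_rows:
  increments:
    - [[0, 0, 0.01, 0, 0, 0, 0.2], [0, 0, 0.01, 0, 0, 0, 0.2], [0, 0, 0.01, 0, 0, 0, 0.2], [0, 0, 0.01, 0, 0, 0, 0.2], [0, 0, 0.01, 0, 0, 0, 0.2], [0, 0, 0.01, 0, 0, 0, 0.2], [0, 0, 0.01, 0, 0, 0, 0.2], [0, 0, 0.01, 0, 0, 0, 0.2]]

```text
time: 4.85
position: [0.5332, -0.0247, 0.1251]
tool_rot: [-0.222, 3.132, 0.002]
ft_force: [-2.9, 0.6, 14.0]
grip_width: 0.6
grip_force: 6.7
```

```bash
python3 - <<'E'
from h import *
a=ctrl.get_image("scene")
A=cv2.resize(a[130:280,220:400],(720,600),interpolation=cv2.INTER_CUBIC)
cv2.imwrite("pics/s3.png",A[:,:,::-1])
E
python3 rem.py .533 -.0245 .132
```

```text
4.9 [ 0.5331 -0.0247  0.125 ] shift [ 0.001  0.002 -0.07 ] turn [ 0.0006  0.0008 -0.001 ] 0.6013341370876997 [-3.27  0.25 13.79]
```

View pics/s3.png

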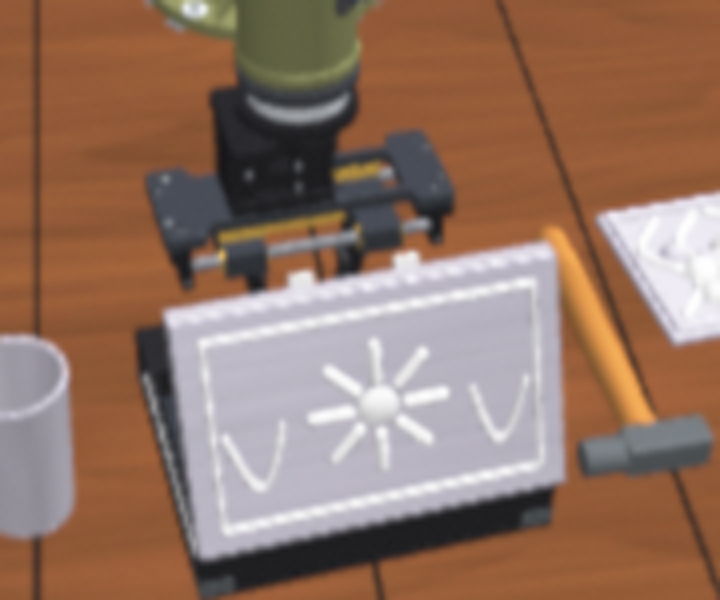

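The lid is up at about 0.5 rad, with its front edge near y≈270 in the crop, and both fingers are still on the buttons. I'll draw the hand straight up.

Emit:
play_rows:
  increments:
    - [[0, 0, 0, 0, 0, 0, 0.2], [0, 0, 0, 0, 0, 0, 0.2], [0, 0, -0.2, 0, 0, 0, 0.2], [0, 0, -0.5, 0, 0, 0, 0.2], [0, 0, -0.8, 0, 0, 0, 0.2], [0, 0, -1, 0, 0, 0, 0.2]]

```text
time: 5.5
position: [0.5329, -0.025, 0.225]
tool_rot: [-0.222, 3.132, 0.0]
ft_force: [-0.5, -0.5, -0.2]
grip_width: 0.598
grip_force: 0.0
```

Emit:
play_rows:
  increments:
    - [[0, 0, -0.4, 0, 0, 0, 0.2], [0, 0, -0.8, 0, 0, 0, 0.2], [0, 0, -0.8, 0, 0, 0, 0.2], [0, 0, -0.8, 0, 0, 0, 0.2], [0, 0, -0.8, 0, 0, 0, 0.2], [0, 0, -0.8, 0, 0, 0, 0.2], [0, 0, -0.8, 0, 0, 0, 0.2], [0, 0, -0.8, 0, 0, 0, 0.2]]

```text
time: 6.3
position: [0.5322, -0.0249, 0.3025]
tool_rot: [0.222, -3.132, 0.0]
ft_force: [-0.3, 0.4, 0.5]
grip_width: 0.599
grip_force: 0.0
```

Emit:
play_rows:
  increments:
    - [[0, 0, 0, 0, 0, 0, 0.2], [0, 0, 0, 0, 0, 0, 0.2], [0, 0, 0, 0, 0, 0, 0.2], [0, 0, 0, 0, 0, 0, 0.2], [0, 0, 0, 0, 0, 0, 0.2], [0, 0, 0, 0, 0, 0, 0.2], [0, 0, 0, 0, 0, 0, 0.2], [0, 0, 0, 0, 0, 0, 0.2]]

```text
time: 7.1
position: [0.5325, -0.0249, 0.3033]
tool_rot: [-0.222, 3.134, 0.0]
ft_force: [-0.5, 0.6, 0.5]
grip_width: 0.601
grip_force: 0.0
```

```bash
python3 - <<'E'
from h import *
a=ctrl.get_image("scene")
cv2.imwrite("pics/s4.png",cv2.resize(a[30:280,170:450],(672,600),interpolation=cv2.INTER_CUBIC)[:,:,::-1])
E
python3 rem.py .533 -.0245 .3
```

```text
7.15 [ 0.5325 -0.0249  0.3033] shift [-0.006  0.004  0.033] turn [ 0.      0.     -0.0011] 0.6019594550829896 [-0.25 -0.28  0.33]
```

View pics/s4.png

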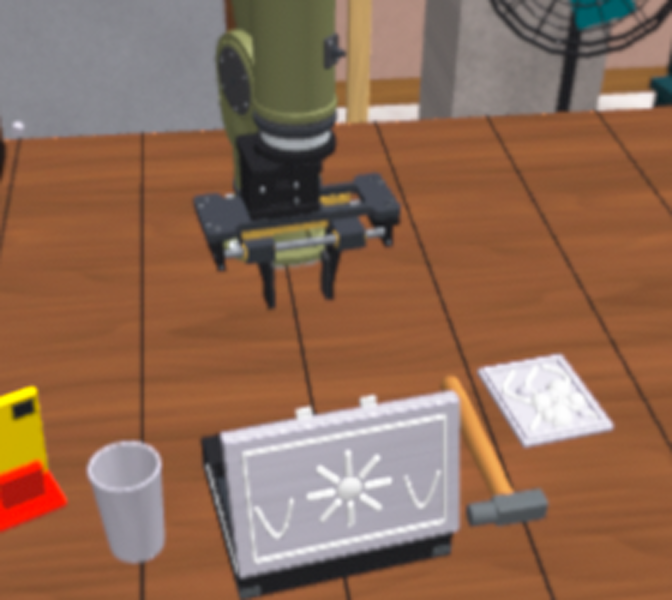

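```bash
python3 - <<'E'
from h import *
c=ctrl.get_calibration("scene"); f=200/np.tan(np.radians(c["vertical_fov"]/2)); K=np.array([[f,0,c["cx"]],[0,f,c["cy"]],[0,0,1]])
X=np.array([np.cos(np.radians(8.2)),np.sin(np.radians(8.2)),0]);Y=np.array([-X[1],X[0],0]);m=np.array([.533,-.0245,0])
for a in(0,.2,.4,.6,1,1.2,1.35):
    P=[m+X*(.18-.154*np.cos(a))+Y*s*.113+[0,0,.067+.154*np.sin(a)] for s in(-1,1)]
    print(a,cv2.projectPoints(np.array(P),cv2.Rodrigues(c["R"])[0],c["t"],K,c["dist_coeffs"])[0].round(0).reshape(-1))
print("seen",170+222/2.4,30+435/2.4,170+460/2.4,30+395/2.4)
im=ctrl.get_image("top");cv2.imwrite("pics/t4.png",cv2.resize(im[90:250,240:440],(750,600))[:,:,::-1])
E
```

```text
0 [257. 219. 338. 203.]
0.2 [256. 211. 339. 196.]
0.4 [256. 205. 341. 189.]
0.6 [256. 200. 343. 185.]
1 [258. 198. 350. 182.]
1.2 [260. 201. 355. 184.]
1.35 [262. 205. 358. 188.]
seen 262.5 211.25 361.6666666666667 194.58333333333334
```

View pics/t4.png

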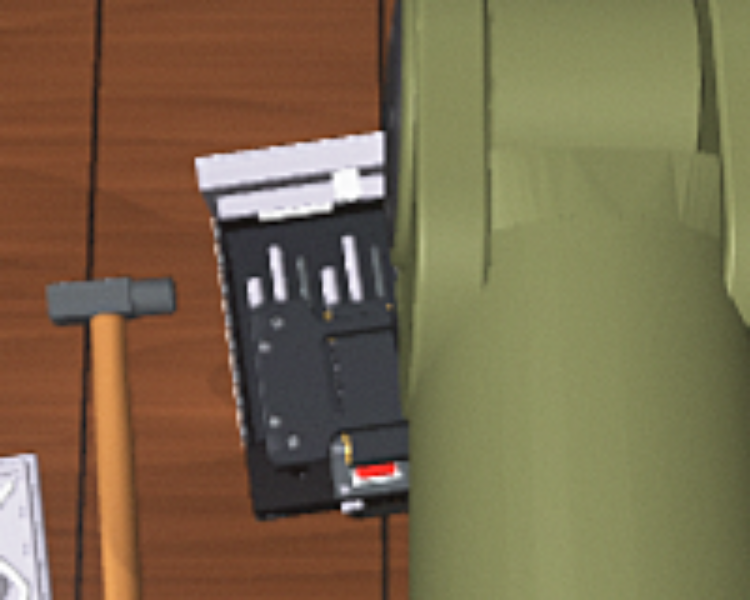

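The top view shows the lid standing upright at the back, at about (290,160), with the inside of the case exposed. Its width in the scene view (99 px) fits about 1.35 rad. A red button shows at (375,470), and the bystanders haven't moved.

```bash
python3 -c "
from bench import ctrl
print(ctrl.close_job())"
```

```text
the job is handed in; nothing more can be done
None
```

I pressed and held both buttons until the lid sprang open, then drew the hand straight up clear and handed the job in; the last pictures show the lid wide open and the bystanders unmoved, though one button was hidden by the arm, so I couldn't see that it came back up, and no verdict was returned.

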